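Close the two parts canisters with the lids that match them

ROBOT

A 6-joint arm with a two-finger parallel gripper is mounted at the origin on a cart in front of the work surface, level with it; the furniture and walls round the work are solid. World frame = base frame: x ahead of the robot, y to its left, z up, the work surface at z = 0. Lengths are in m, angles in rad, forces in N, time in s.
With the tool pointing down it reaches from about 0.325 to 0.9 m from the base axis. Payload 3.5 kg.
Tool frame: the origin (TCP) lies at the very end of the fingers, on their centre line; the grasp point (between the pads) lies 19 mm behind it (robot.pinch_z is the distance from the TCP to the grasp point, in m); z points along the fingers, y is the line along which they close (so a half turn about z gives the same grasp; the last joint's range is limited). The gripper opens to 85 mm and grips with 20 to 120 N. Pads are 22 mm wide; open, the fingers measure 114 mm over their backs; the gripper's body (76 mm by 85 mm) begins 54 mm behind the grasp point. The pads swing forward as they close: fully open they stand 13 mm farther back than shut.
Start: joints at [1.129, 0.276, -0.026, 1.268, 0, 1.467], TCP at [0.208, 0.589, 0.231] pointing down, gripper open.
Joint ranges: [-3.12, 3.12], [-0.85, 1.88], [-1.08, 1.24], [-1.95, 2.15], [-1.57, 1.53], [-3.14, 3.14]. Speed limits (rad/s): [2.57, 2.57, 3.14, 3.14, 3.14, 3.14].

INTERFACE

Orientations are given as a unit quaternion [w, x, y, z].
In Python, from rig import robot gives the robot as it stands. Calls block until the motion is done:
- robot.movep(position, orientation): joint-space move of the TCP to a pose.
- robot.move_l(position, rot=None, speed=0.15, stop_force=None): straight line of the TCP; rot=None keeps the orientation; speed is the mean speed in m/s. With stop_force (N) it stops when the force on the tool has changed by that much, and returns True; else False.
- robot.set_joints(angles): joint-space move.
- robot.set_gripper(opening, grip_force=None): finger opening in m; grip_force is the grip in N (None keeps the last); returns when the fingers have stopped.
- robot.hold(seconds).
- robot.ik(position, orientation): joint angles nearest the present ones, or None.
- robot.read_state(): the state.
- robot.capture(name): name is "side" or "top"; returns (picture, depth): 420x560x3 uint8, red, green, blue; 420x560 float32, m along the optical axis (not along the pixel's ray), 0 where there is no reading.
- robot.camera_model(name): a dict with "fx", "fy", "cx", "cy" (pixels), "T" (4x4, takes a point from camera to world coordinates). Camera axes: x right, y down, z forward; pixel columns grow to the right and rows downward; lengths in m; the calibration is good to about 2 mm. A picture is of the moment at which its call begins. camera_model takes no time and is no camera call.
A pose or a line that the arm cannot do raises robot.PlanningError and nothing moves.
- robot.hand_in(): hands the job in; it is judged then, once.
Trained networks look in the newest picture that a camera, given by its name, has taken for a name from the list of things; names that differ only in an ending like _2 or _b are one class to them, and where a whole thing is asked for, a point or a joint stands for the part that bears it (a point fixed in the world has none). Each returns a list of dicts, best first, with "score" (0 to 1); they miss things now and then, are a little off and sometimes report something else, mostly with a low value. They report only what shows in the picture. A call takes as long as a camera call.
- robot.recognise(query, camera): "position" ([x, y, z] in m, in the coordinates of the camera as it stood for that picture, good to about 4 mm: the middle of the surface that is visible of it).
- robot.outline_of(query, camera): "pixels" (420x560 bool, what is visible of it).
The state is a dict: "clock": time; "joint_pos": joint angles; "dq": joint speeds; "joint_torque": joint torques, N m; "tcp_pos": TCP position; "tool_rot": TCP orientation; "ft_force": force on the tool from outside, world axes, zero at the start; "torque": the same for the moment, N m; "width": finger opening in m; "grip_force": force on a finger pad.
Only numpy, scipy, OpenCV 4.12 (cv2) and the standard library are available. Lean on these libraries where they do the work, as an engineer would, in place of code of your own. Each camera call takes 0.05 s, during which the arm holds its last target. There are 200 camera calls.

TASK

Grinding is about to start: close the round and the square canister against dust, each with the lid that belongs to it, pressed or lowered fully home so that it lies flat on the rim all round. Leave the canisters standing where they are, and leave the small odd lid and the roll of tape alone.

Things in the scene. Friction and masses are not known exactly. Their poses are not given: they have to be found in the camera images.
- round_canister: open round steel canister with washers in it, 92 mm diameter, 70 mm high, wall 4 mm (mouth 84 mm wide, straight inside; slight facets take up to 1.5 mm off that), floor 4 mm; loose, about 0.8 kg. Origin: centre of its underside; z up
- square_canister: open square steel canister with washers in it, 92 x 92 mm, 70 mm high, wall 4 mm (mouth 84 x 84 mm, straight inside), floor 4 mm; loose, about 0.8 kg. Origin: centre of its underside; z up, x and y along its sides
- round_lid: large round steel lid, 0.12 kg, lying plug down: round plug tapering from 76 mm diameter to 64 mm at its bottom, flange 100 mm diameter, black solid bar handle on top, 16 mm wide (x), 46 mm long (y). Origin: centre of the plug's underside, z up: plug 0-16, flange 16-20, handle 20-52 mm above it. Fits the round canister; home: origin 54 mm above the canister's
- square_lid: square steel lid, 0.12 kg, lying plug down: square plug tapering from 76 mm to 64 mm at its bottom, flange 100 x 100 mm, black solid bar handle on top, 16 mm wide (x), 46 mm long (y); x, y along its sides. Origin: centre of the plug's underside, z up: plug 0-16, flange 16-20, handle 20-52 mm above it. Fits the square canister in any quarter turn; home: origin 54 mm above the canister's
- small_lid: small round steel lid that belongs to neither canister: flange 72 mm diameter, plug 52 mm, heights and black bar handle as on the other lids; loose near them, to be left alone. Origin: centre of the plug's underside
- tape_roll: roll of black tape lying flat between the canisters, 62 mm across, 19 mm high, loose, to be left alone. Origin: centre of its underside

How it is judged:
At the end, for the whole second after the job is handed in: The large round lid sits in the round canister and the square lid in the square canister: each lid's origin 50 to 57 mm above its canister's, within 8 mm sideways, level with it within 0.05 rad, and at rest. Both canisters stand upright (within 0.05 rad) less than 40 mm from where they started (z of round_lid in the frame of round_canister between 0.05 and 0.057 m and horizontal distance between round_lid and round_canister below 0.008 m and angle between the z axis of round_lid and the z axis of round_canister, either way round below 0.05 rad and z of square_lid in the frame of square_canister between 0.05 and 0.057 m and horizontal distance between square_lid and square_canister below 0.008 m and angle between the z axis of square_lid and the z axis of square_canister, either way round below 0.05 rad and angle between each of round_canister, square_canister's own z axis and vertical below 0.05 rad and distance of each of round_canister, square_canister from where it was at the start of the episode below 0.04 m and linear speed of each of round_lid, square_lid below 0.02 m/s); the robot touches nothing.
It fails at once if a canister is tipped by more than 0.4 rad (angle between any of round_canister, square_canister's own z axis and vertical above 0.4 rad).
It fails at once if the small lid or the tape roll is moved by more than 30 mm (distance of any of small_lid, tape_roll from where it was at the start of the episode above 0.03 m).
It also fails if it takes over 53 s, if anything falls off the work surface, if the arm or the gripper's body presses on something with over 40 N, if the wrist force passes 120 N, or if a joint passes its speed limit or range.

## Working session

There is one attempt and no reset: what is moved stays moved. The work goes in short steps, each a Python script; the robot and the scene stay as the last script left them, time stands still between calls to the robot, and variables do not carry over. Pictures are saved under pics/ and viewed, at most 10 in all, crops included, and the job is handed in when it is done.

```bash
ls; mkdir -p pics
python3 - <<'E'
from rig import robot
import cv2,numpy as np
ims=[]
for c in ("side","top"):
    p,d=robot.capture(c); ims.append(p); np.savez(f"pics/{c}0.npz",p=p,d=d)
    m=robot.camera_model(c); T=np.array(m["T"]); print(c,m["fx"],m["cx"],m["cy"],T.round(3).tolist())
    for q in ("round_canister","square_canister","round_lid","square_lid","small_lid","tape_roll"):
        for r in robot.recognise(q,c)[:3]:
            w=T[:3,:3]@np.array(r["position"])+T[:3,3]; print(q,round(r["score"],2),w.round(3))
    cv2.imwrite(f"pics/{c}0.png",p[:,:,::-1])
print(robot.read_state()["clock"])
E
```

```text
pics
rig.py
side 426.0875679783829 275.4219468108644 208.92543802450837 [[0.945, -0.208, 0.251, 0.325], [-0.326, -0.596, 0.733, -0.709], [-0.003, -0.775, -0.632, 0.661], [0.0, 0.0, 0.0, 1.0]]
round_canister 0.66 [ 0.635 -0.21   0.035]
square_canister 0.64 [0.645 0.143 0.044]
round_lid 0.79 [0.436 0.232 0.024]
square_lid 0.82 [0.458 0.003 0.019]
square_lid 0.51 [ 0.636 -0.209  0.039]
small_lid 0.76 [ 0.468 -0.279  0.021]
small_lid 0.59 [0.438 0.233 0.021]
tape_roll 0.76 [ 0.655 -0.009  0.017]
top 423.88338963152836 280.46734755576944 208.3752305595354 [[0.026, -0.991, 0.13, 0.411], [-0.999, -0.03, -0.028, 0.013], [0.031, -0.129, -0.991, 1.07], [0.0, 0.0, 0.0, 1.0]]
round_canister 0.81 [ 0.641 -0.213  0.011]
round_canister 0.28 [ 0.474 -0.266  0.024]
square_canister 0.64 [0.654 0.166 0.008]
round_lid 0.69 [0.434 0.237 0.022]
round_lid 0.65 [0.653 0.168 0.011]
square_lid 0.64 [0.457 0.014 0.021]
small_lid 0.95 [ 0.471 -0.267  0.022]
tape_roll 0.58 [ 0.661 -0.008  0.016]
0.7
```

View pics/side0.png

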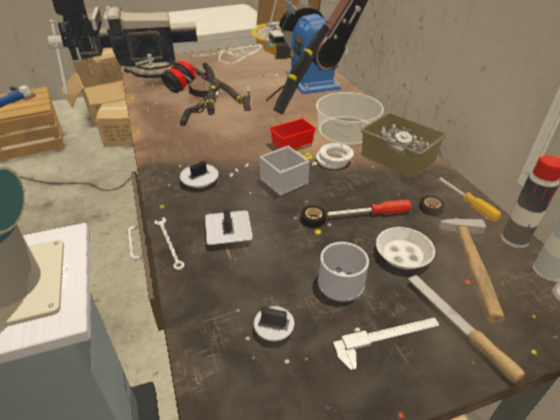

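View pics/top0.png

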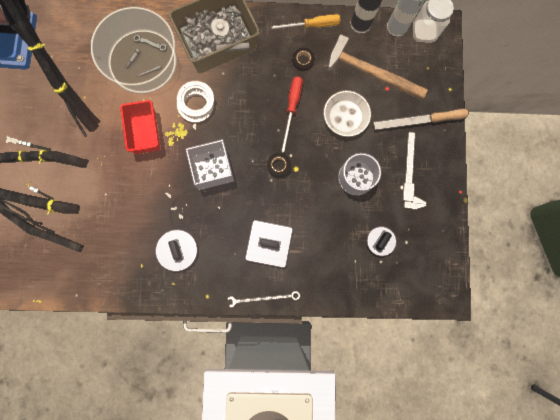

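The side view shows the square canister at (285,170), the round one at (344,270), the round lid at (199,177), the square lid at (228,228), the small lid at (274,323) and the tape at (314,214). The top view agrees: canisters (210,165) and (359,175), lids (177,250) and (269,244), small lid (381,241), tape (279,164). Next I'll measure from depth in both views.

```bash
cat > meas.py <<'E'
from rig import robot
import cv2,numpy as np
from scipy.optimize import least_squares
def cloud(c,d):
    m=robot.camera_model(c); T=np.array(m["T"]); v,u=np.nonzero(d>0); z=d[v,u]
    return np.c_[(u-m["cx"])/m["fx"]*z,(v-m["cy"])/m["fy"]*z,z]@T[:3,:3].T+T[:3,3]
def near(P,x,y,r,z0,z1):
    return P[(np.hypot(P[:,0]-x,P[:,1]-y)<r)&(P[:,2]>z0)&(P[:,2]<z1)]
def rect(Q):
    (c,s,a)=cv2.minAreaRect(Q[:,:2].astype(np.float32)*1000); return np.round(c,1),np.round(s,1),round(a,1)
def circ(Q):
    r=cv2.minEnclosingCircle(Q[:,:2].astype(np.float32)*1000); return np.round(r[0],1),round(r[1],1)
E
python3 - <<'E'
from meas import *
for c in ("top","side"):
    P=cloud(c,np.load(f"pics/{c}0.npz")["d"])
    print(c,"table z",np.median(near(P,.52,.1,.04,-.03,.03)[:,2]))
    for n,x,y in (("rcan",.64,-.21),("scan",.65,.16)):
        Q=near(P,x,y,.08,.055,.09); h=np.percentile(Q[:,2],[50,90]).round(4)
        print(n,len(Q),h,rect(Q),circ(Q))
    for n,x,y in (("rlid",.435,.235),("slid",.457,.01),("small",.471,-.27)):
        F=near(P,x,y,.085,.012,.027); H=near(P,x,y,.05,.035,.065);H2=near(P,x,y,.05,.045,.065)
        print(n,len(F),np.median(F[:,2]).round(4),rect(F),circ(F)); print("  handle",len(H),rect(H),np.percentile(H[:,2],[50,90]).round(4),len(H2),rect(H2),"mean",H2.mean(0).round(4))
    Q=near(P,.66,-.008,.06,.01,.03);print("tape",circ(Q))
E
```

```text
top table z 0.0008275810656707128
rcan 304 [0.0689 0.0718] (array([ 637.2, -209.5]), array([90.3, 91.3]), 46.4) (array([ 637.3, -209.4]), 46.4)
scan 378 [0.0691 0.0723] (array([648.3, 161.4]), array([93.1, 91.9]), 16.3) (array([647.3, 161. ]), 63.5)
rlid 1151 0.021 (array([437.7, 236.5]), array([97.7, 98.4]), 1.5) (array([437.4, 237. ]), 50.2)
  handle 147 (array([437. , 236.3]), array([45.4, 16.3]), 21.5) [0.0516 0.0544] 135 (array([437.1, 236.4]), array([45.2, 16.3]), 21.5) mean [0.4371 0.2359 0.0517]
slid 1501 0.0208 (array([459.4,  10.4]), array([100. ,  99.9]), 80.5) (array([459.8,  10.6]), 67.4)
  handle 126 (array([459.1,  10.1]), array([44.6, 15.7]), 80.1) [0.0519 0.0546] 123 (array([459.2,  10.1]), array([44.6, 15.5]), 80.1) mean [0.4592 0.0102 0.0521]
small 488 0.0208 (array([ 473.8, -269.5]), array([70. , 70.6]), 1.1) (array([ 474.2, -269.8]), 36.4)
  handle 142 (array([ 473.4, -269.6]), array([16.8, 45.9]), 57.2) [0.0512 0.0542] 130 (array([ 473.3, -269.7]), array([16.8, 45.9]), 56.8) mean [ 0.4731 -0.2684  0.0513]
tape (array([674.4, -12. ]), 44.0)
side table z 0.0018649
[... 356 characters left out ...]
6.8]), array([46.8, 18.6]), 18.3) [0.0483 0.0548] 93 (array([436.1, 238.4]), array([46.1, 17.1]), 21.8) mean [0.4355 0.2352 0.0517]
slid 1175 0.0216 (array([458.3,  12.7]), array([103.1,  99.7]), 80.6) (array([458.3,  12.4]), 67.5)
  handle 134 (array([458.3,  13. ]), array([49.2, 15.8]), 80.1) [0.0522 0.0542] 108 (array([458.4,  13.1]), array([49.1, 15.8]), 80.4) mean [0.4574 0.0083 0.0521]
small 690 0.0212 (array([ 472.2, -269. ]), array([70.2, 69.6]), 9.6) (array([ 472.8, -267. ]), 36.7)
  handle 328 (array([ 472. , -268.5]), array([16.6, 45.3]), 57.5) [0.0509 0.0536] 237 (array([ 472.1, -268.3]), array([16.3, 45.3]), 57.5) mean [ 0.4716 -0.2698  0.0515]
tape (array([673.8, -12.6]), 44.8)
```

Both views agree to within 2–3 mm, with heights as the text states. I'll place the square lid first.

```bash
cat > act.py <<'E'
from meas import *
from scipy.spatial.transform import Rotation as R
def down(th):                      # tool y (closing line) at angle th, z down
    y=np.array([np.cos(th),np.sin(th),0]); z=np.array([0,0,-1.])
    q=R.from_matrix(np.c_[np.cross(y,z),y,z]).as_quat(); return q[[3,0,1,2]]
def pick_place(lid,axis,can,turn):
    """lid, can: xy in m; axis: handle's long axis, turn: rotation on the way, in deg"""
    best=None
    for k in (90,-90):
        a,b=np.radians(axis+k),np.radians(axis+k+turn)
        qa,qb=robot.ik([*lid,.14],down(a)),robot.ik([*can,.2],down(b))
        if qa is None or qb is None: continue
        s=max(abs(qa[5]),abs(qb[5]))
        if best is None or s<best[0]: best=(s,a,b)
    _,a,b=best; print("q6 max",best[0])
    G=.027
    robot.set_gripper(.05)
    robot.movep([*lid,.14],down(a))
    print("touch",robot.move_l([*lid,G],speed=.1,stop_force=8))
    robot.set_gripper(0,40); s=robot.read_state(); print("grip",s["width"],s["grip_force"],s["tcp_pos"])
    robot.move_l([*lid,.17],speed=.15); print("lifted",robot.read_state()["width"])
    robot.move_l([*can,.17],rot=down(b),speed=.2)
    robot.move_l([*can,.054+G+.015],speed=.12,stop_force=15)
    print("contact",robot.move_l([*can,.054+G-.004],speed=.03,stop_force=8))
    s=robot.read_state(); print("down",s["tcp_pos"],s["ft_force"],s["clock"])
E
python3 - <<'E'
from act import *
pick_place([.4588,.0108],80.2,[.6477,.1625],26.0)
p,d=robot.capture("side"); cv2.imwrite("pics/side1.png",p[80:280,150:450,::-1].repeat(2,0).repeat(2,1))
E
```

```text
q6 max 1.6243618580258694
touch False
grip 0.0157107392347338 39.98509168624878 [0.45957133 0.01070546 0.02760104]
lifted 0.015263827911939901
contact True
down [0.64785642 0.16257329 0.08147459] [ 0.82396328 -0.15239782  2.58634919] 8.8333
```

View pics/side1.png

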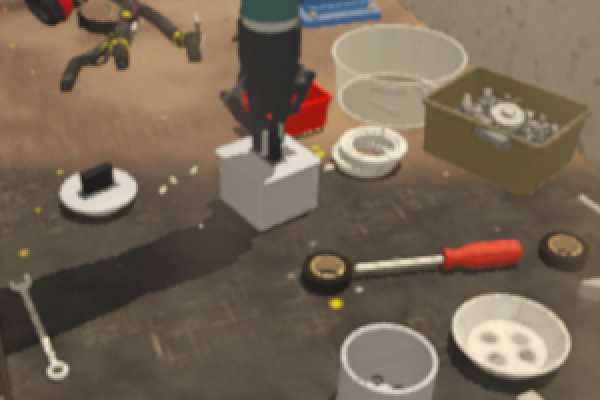

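The crop shows the lid flush on the square canister at (268,160), and contact came at the nominal height (TCP 81.5 mm). I'll release it and place the round lid.

Run:
```python
from act import *
robot.set_gripper(.05); robot.move_l([.6477,.1625,.2],speed=.2)
pick_place([.4368,.2365],21.6,[.6367,-.2088],0 if robot.ik([.6367,-.2088,.2],down(np.radians(111.6))) is not None or robot.ik([.6367,-.2088,.2],down(np.radians(-68.4))) is not None else -60)
```

```text
q6 max 0.7902895926682518
touch False
grip 0.015441975062383945 39.589000940322876 [0.43744684 0.23679106 0.02764292]
lifted 0.0152883785884615
contact True
down [ 0.63684485 -0.20891894  0.08151911] [-0.74854907 -0.66371249  3.48760438] 18.225
```

Contact was at nominal height again. I'll release, back away and check both lids.

Run:
```python
from act import *
robot.set_gripper(.05); robot.move_l([.6367,-.2088,.2],speed=.2); robot.movep([.36,.05,.3],down(np.pi/2))
ims=[]
for c in ("top","side"):
    p,d=robot.capture(c); P=cloud(c,d); ims.append(p[60:300,120:460,::-1] if c=="top" else p[100:340,150:490,::-1])
    for n,x,y in (("round",.637,-.209),("square",.648,.162)):
        F=near(P,x,y,.08,.062,.082); H=near(P,x,y,.05,.095,.12); B=near(P,x,y,.08,.02,.055)
        A=np.c_[F[:,:2]-[x,y],np.ones(len(F))]; k=np.linalg.lstsq(A,F[:,2],rcond=None)[0]
        print(c,n,len(F),np.median(F[:,2]).round(4),"tilt",k[:2].round(3),rect(F),"handle z",np.median(H[:,2]).round(4),rect(H),"body",len(B),rect(B) if len(B)>3 else "")
    print("tape",circ(near(P,.66,-.008,.06,.01,.03)),"small",circ(near(P,.473,-.269,.085,.012,.027)))
cv2.imwrite("pics/end.png",np.hstack(ims))
print(robot.read_state()["clock"])
```

```text
top round 1123 0.0747 tilt [-0.004 -0.001] (array([ 636.7, -209.3]), array([96.7, 98.1]), 3.4) handle z 0.1054 (array([ 637., -209.]), array([45.8, 16.3]), 21.3) body 107 (array([ 613.7, -185.7]), array([81.4, 25.3]), 44.8)
top square 1527 0.0748 tilt [ 0.001 -0.001] (array([647.6, 162.5]), array([100.5, 100. ]), 16.0) handle z 0.1058 (array([646.8, 162. ]), array([15.7, 46.1]), 16.3) body 93 (array([604.9, 147.9]), array([ 1.9, 89.6]), 15.9)
tape (array([674.9, -10.6]), 44.0) small (array([ 474.1, -269.8]), 36.1)
side round 1346 0.075 tilt [0.015 0.027] (array([ 635.8, -207.8]), array([98.1, 98.7]), 78.2) handle z 0.1056 (array([ 636. , -208.1]), array([46.2, 16. ]), 21.4) body 563 (array([ 623.5, -229.6]), array([42.9, 91.4]), 60.5)
side square 818 0.0756 tilt [0.012 0.044] (array([646.5, 164. ]), array([101.2, 103.2]), 16.2) handle z 0.1054 (array([646.5, 162.6]), array([15.5, 43.5]), 15.8) body 537 (array([633. , 135.2]), array([ 70.8, 128.3]), 62.8)
tape (array([674.4, -11. ]), 44.8) small (array([ 472.2, -267.4]), 36.5)
20.9583
```

View pics/end.png

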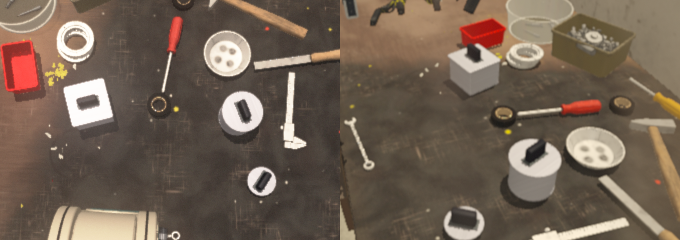

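The picture shows both lids flat and centred on their canisters: square at (90,102) and round at (241,114) in the top half. The flange tops are at 74–75 mm and level. The tape and the small lid haven't moved.

```bash
python3 -c "
from rig import robot
print(robot.hand_in())"
```

```text
the job is handed in; nothing more can be done
None
```

I closed both canisters with their own lids, measured level and fully home before I handed the job in; the canisters, small lid and tape roll stayed in place, and the last clock reading was 21 s of the 53 s allowed.

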